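# Sort stick knobs by feel into two slotted racks

## Task

The two pale stick knobs in the drilled block look alike, but some hide a lead plug. One at a time, lift each knob just clear of the block, hold it still over the block for about a second to feel its weight on the wrist, then slide it by its neck along the slot of the right rack until it touches the stop (or the knob already there) and let go: over 200 g into the rack with two posts, under 200 g into the rack with one post. Be gentle with the racks (no push or knock over 20 N) and leave everything else where it is.

Things in the scene. Friction and masses are not known exactly. Their poses are not given: they have to be found in the camera images.
- block: dark holding block, fixed, 210 x 75 mm (x, y), 40 mm tall, origin under its centre; three holes 36 mm wide, 30 mm deep along its x axis at -70, 0, +70 mm. The knobs stand in two of them, shoulder on the block top (foot 24 mm down, so knob origin at z = 16 mm); the third holds a dark spindle
- knob_1: pale turned stick knob, 80 to 320 g, upright, 100 mm tall; origin under its foot, z up. From the foot: button 32 mm wide, 0-6 mm; neck 20 mm wide, 6-24 mm; flat shoulder 50 mm wide, 24-44 mm; plain round grip 38 mm wide, 49-84 mm; dome. In a slot the button goes under the rails, the shoulder over them, with 6 mm play in height
- knob_2: second pale knob, same in shape and size as knob_1 (origin under its foot, z up), its own weight 80 to 320 g, not related to the other's
- rack_two: two-post waxed (slippery) wooden rack, fixed, 130 x 90 mm; origin under its centre, +x along its 26 mm wide slot towards the stop board. Slot: between two rails 12 mm thick, tops at 60 mm, open above, open at the mouth (x = -65 mm), 70 mm wide free space under the rails down to z = 14 mm; takes two knobs in line. TWO posts 12 mm thick, to z = 140 mm, on the stop board
- rack_one: one-post waxed (slippery) wooden rack, fixed, 130 x 90 mm; origin under its centre, +x along its 26 mm wide slot towards the stop board. Slot: between two rails 12 mm thick, tops at 60 mm, open above, open at the mouth (x = -65 mm), 70 mm wide free space under the rails down to z = 14 mm; takes two knobs in line. ONE post 12 mm thick, to z = 140 mm, on the stop board
- rack_two_stop (a point): that rack's stop: point on the stop board's face (rack x = +50 mm, board up to z = 96 mm), on the slot's centre line, level with the rail tops (z = 60 mm); axes as the rack's. A knob fully home has its axis 25 mm before it (75 mm if second in line) and its origin 24 mm below it
- rack_one_stop (a point): that rack's stop: point on the stop board's face (rack x = +50 mm, board up to z = 96 mm), on the slot's centre line, level with the rail tops (z = 60 mm); axes as the rack's. A knob fully home has its axis 25 mm before it (75 mm if second in line) and its origin 24 mm below it
- spindle: dark slim turned spindle with a pointed top, 86 mm tall above the block, standing in the third hole of the holding block; leave it there
- finial_a: dark turned finial 40 mm wide, 86 mm tall, standing on the bench; leave alone
- finial_b: dark turned finial like finial_a; leave alone
- hammer: small hammer, about 200 mm long, lying on the bench; leave alone
- wax_tin: round tin, 70 mm wide and 45 mm tall; leave alone
- dowel: round rod 22 mm thick, about 190 mm long, lying; leave alone
- bowl: wooden bowl 130 mm wide, 45 mm tall; leave alone
- chisel: lying turning tool with a wooden handle; leave alone
Not all that is in view belongs to the job. Leave any yellow look-alike of the rack_one alone.

How it is judged:
By the outcome, as a careful person would: the job done as asked, in the order asked, and still so for the second after the job is handed in, with the robot touching nothing.
It also fails if it takes over 64 s, if anything falls off the work surface, if the arm or the gripper's body presses on something with over 40 N, if the wrist force passes 120 N, or if a joint passes its speed limit or range.

## Robot

A 6-joint arm with a two-finger parallel gripper is mounted at the origin on the work surface. World frame = base frame: x ahead of the robot, y to its left, z up, the work surface at z = 0. Lengths are in mm, angles in rad, forces in N, time in s.
With the tool pointing down it reaches from about 275 to 1000 mm from the base axis. Payload 8.4 kg.
Tool frame: the origin (TCP) lies between the finger pads; the fingertips stand 22 mm ahead of it and the grasp point (between the pads) lies 3 mm ahead of it; z points along the fingers, y is the line along which they close (so a half turn about z gives the same grasp; the last joint's range is limited). The gripper opens to 85 mm and grips with 20 to 120 N. Pads are 22 mm wide; open, the fingers measure 114 mm over their backs; the gripper's body (76 mm by 85 mm) begins 54 mm behind the grasp point. The pads swing forward as they close: fully open they stand 13 mm farther back than shut.
Start: joints at [1.103, 0.353, 1.633, -0, 1.155, -0.002], TCP at [280.71, 558.417, 253.281] pointing down, gripper open.
Joint ranges: [-2.63, 2.63], [-0.92, 2.1], [0.06, 2.66], [-1.3, 4.44], [0, 2.69], [-3.02, 3.02]. Speed limits (rad/s): [2.22, 2.22, 2.79, 3.14, 3.14, 3.14].

## Interface

Orientations are given as [roll, pitch, yaw] about the fixed x, y, z axes, in that order (R = Rz(yaw) Ry(pitch) Rx(roll)).
In Python, from rig import r, grab_frame gives the robot as it stands.
- The arm moves only by the shell command python3 -m inch 'ROWS' [FORCE]. ROWS is JSON, a list of rows, each a list of 7 numbers: the turn, a rotation vector about the tool's x, y, z as a fraction of full scale, then the shift along the tool's x, y, z as a fraction of full scale, then the closure, from 0 (fully open) to 1 (shut). In form: [[rx, ry, rz, dx, dy, dz, fingers], ...]. A call has 1 to 8 rows; each row shifts and turns the commanded pose from where the row before left it, along the tool's axes as they then stand; what a row does not reach is not made up. Full scale, the value 1, is 2.5 cm for a shift and pi rad for a turn. A row lasts 1/12 s, in which the tool goes at most 41.7 mm and 7.16 degrees, less where a joint would pass 70% of its speed; a pose out of reach is approached as far as the arm can. A call with a number of a shift or a turn outside -1 to 1 is refused whole. A call with a gripper value outside its range is refused whole. The fingers move at their own pace and stop on an object; FORCE is the grip in N (left out, the last holds). Time passes only in rows, so rows that do not move let the fingers close. It gives the time, the measured TCP pose, the force, the opening and the grip force at its end, in the units of the state.
- r.sense(): the state, without advancing time (a new reading comes with each control period).
- grab_frame(name): name is "scene" or "top"; returns a dict with "pixels" (420x560x3 uint8, red, green, blue), "z_map" (420x560 float32, mm along the optical axis (not along the pixel's ray), 0 where there is no reading), "vertical_fov" (degrees; the focal length in pixels is half the picture's height over the tangent of half this angle, whatever the lens; pixels are square), "cx", "cy" (the principal point, pixels), "dist" ([k1, k2, p1, p2, k3] as OpenCV has them; the pictures are not rectified), "cam_to_world" (4x4, takes a point from camera to world coordinates). Camera axes: x right, y down, z forward; pixel columns grow to the right and rows downward; lengths in mm; the calibration is good to about 2 mm. A picture is of the moment at which its call begins.
- r.sign_off(): hands the job in; it is judged then, once.
The state is a dict: "clock": time; "qpos": joint angles; "qvel": joint speeds; "joint_efforts": joint torques, N m; "eef_pos": TCP position; "tcp_rot": TCP orientation; "contact_force": force on the tool from outside, world axes, zero at the start; "wrist_torque": the same for the moment, N m; "opening": opening from 0.0 (shut) to 1.0 (fully open); "grasp_force": force on a finger pad.
Only numpy, scipy, OpenCV 4.12 (cv2) and the standard library are available. Lean on these libraries where they do the work, as an engineer would, in place of code of your own. Each camera call takes 0.05 s, during which the arm holds its last target. There are 200 camera calls.

## Working session

There is one attempt and no reset: what is moved stays moved. The work goes in short steps, Python scripts to look and compute and a shell command to move; the robot and the scene stay as the last step left them, time stands still between calls to the robot, and variables do not carry over. Pictures are saved under pics/ and viewed, at most 10 in all, crops included, and the job is handed in when it is done.

```bash
ls; mkdir -p pics; cat > h.py <<'E'
import numpy as np, cv2
from rig import r, grab_frame
def cam(name):
    f=grab_frame(name); h=f["pixels"].shape[0]
    fl=h/2/np.tan(np.radians(f["vertical_fov"])/2)
    f["K"]=np.array([[fl,0,f["cx"]],[0,fl,f["cy"]],[0,0,1]]); return f
def cloud(f):
    h,w=f["z_map"].shape; u,v=np.meshgrid(np.arange(w),np.arange(h))
    p=np.stack([u,v],-1).reshape(-1,1,2).astype(np.float64)
    n=cv2.undistortPoints(p,f["K"],np.array(f["dist"],float)).reshape(h,w,2)
    z=f["z_map"][...,None]; P=np.concatenate([n*z,z,np.ones_like(z)],-1)
    return (P@np.array(f["cam_to_world"]).T)[...,:3]
E
python3 - <<'E'
from h import *
for n in("scene","top"):
    f=cam(n); np.savez(n+".npz",pc=cloud(f),z=f["z_map"],im=f["pixels"])
    cv2.imwrite(f"pics/{n}0.png",cv2.resize(f["pixels"][...,::-1],(784,588)))
    print(n,np.array(f["cam_to_world"]).round(2).tolist())
print(r.sense())
E
```

```text
pics
scene [[-0.83, 0.43, -0.35, 991.8], [0.55, 0.62, -0.55, 708.84], [-0.02, -0.65, -0.76, 1057.86], [0.0, 0.0, 0.0, 1.0]]
top [[0.01, -0.99, 0.16, 360.24], [-1.0, -0.0, 0.02, -43.15], [-0.02, -0.16, -0.99, 1181.71], [0.0, 0.0, 0.0, 1.0]]
{'clock': 0.1, 'qpos': array([ 1.10262896e+00,  3.53584039e-01,  1.63407061e+00,  5.14905387e-06,
        1.15518925e+00, -2.38061515e-03]), 'qvel': array([ 0.0004403 , -0.00071707, -0.00165528,  0.00074822,  0.00026399,
       -0.00245991]), 'joint_efforts': array([ 3.49127440e-04, -6.06364489e+01, -3.42814887e+01,  9.11213010e-05,
        4.06639781e-03,  4.69878967e-05]), 'eef_pos': array([280.50963348, 558.06427041, 252.62887737]), 'tcp_rot': array([-3.14034143e+00, -7.68681830e-06,  2.67580381e+00]), 'contact_force': array([0.18066499, 0.13762798, 0.28492057]), 'wrist_torque': array([-0.05989824,  0.01740893, -0.01413923]), 'grasp_force': 0.0, 'opening': 0.9985625747238485}
```

View pics/scene0.png

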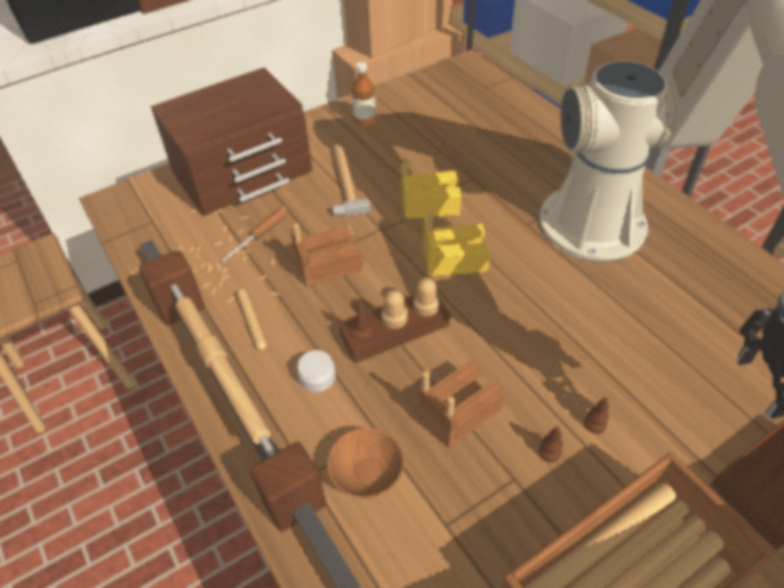

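View pics/top0.png

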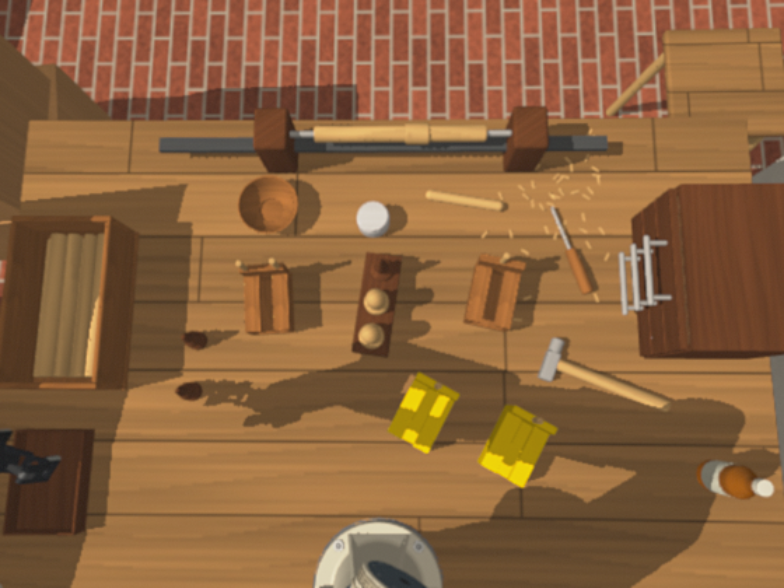

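The top view (784-wide scale) shows the two-post rack at (267,297), posts at (238,264)/(272,262), and the one-post rack at (495,290), its stop board at the upper end. The knobs are at (376,301) and (371,335), the spindle at (382,265). Things that could be mistaken for my targets: for rack_one, the yellow racks at (423,412) and (517,445); for a knob, the spindle (382,265) and the finials (195,340), (190,390). I choose the wooden racks and the pale knobs.

```bash
cat > m.py <<'E'
from h import *
from scipy.optimize import least_squares
D={n:np.load(n+".npz") for n in("scene","top")}
s=560/784
def c0(u,v): return D["top"]["pc"][int(v*s),int(u*s)]
def circ(P):
    f=lambda q:np.hypot(P[:,0]-q[0],P[:,1]-q[1])-q[2]
    return least_squares(f,[*P[:,:2].mean(0),20],loss='soft_l1').x
for nm,(u,v) in dict(k_far=(376,301),k_near=(371,335)).items():
    c=c0(u,v)
    for n in D:
        P=D[n]["pc"].reshape(-1,3); P=P[np.hypot(*(P[:,:2]-c[:2]).T)<30]
        S=P[P[:,2]>100]; # dome: sphere fit
        G=P[(P[:,2]>68)&(P[:,2]<98)]
        sp=least_squares(lambda q:np.linalg.norm(S-q[:3],axis=1)-q[3],[*S.mean(0)-[0,0,15],19],loss='soft_l1').x
        print(nm,n,len(S),'top',S[:,2].max().round(1),'sph',sp.round(1),'grip',circ(G).round(1) if len(G)>8 else None,len(G))
for nm,(u,v) in dict(two=(267,297),one=(495,290),block=(377,305)).items():
    c=c0(u,v)[:2]
    for n in D:
        P=D[n]["pc"].reshape(-1,3); P=P[np.hypot(*(P[:,:2]-c).T)<130]
        lo,hi=(30,50) if nm=="block" else (53,66)
        T=P[(P[:,2]>lo)&(P[:,2]<hi)]
        rc=cv2.minAreaRect(T[:,:2].astype(np.float32))
        print(nm,n,len(T),'rect',np.round(rc[0],1),np.round(rc[1],1),round(rc[2],1),'zmed',np.median(T[:,2]).round(1), 'board',P[(P[:,2]>85)&(P[:,2]<105)].mean(0).round(1),'posts',P[(P[:,2]>110)].mean(0).round(1))
        np.save(f"{nm}_{n}.npy",P)
im=D["top"]["im"]
a=cv2.resize(im[170:250,160:390,::-1],None,fx=3.4,fy=3.4,interpolation=cv2.INTER_CUBIC)
im=D["scene"]["im"]
b=cv2.resize(im[145:325,190:370,::-1],None,fx=1.8,fy=1.8,interpolation=cv2.INTER_CUBIC)
o=np.zeros((a.shape[0]+b.shape[0],a.shape[1],3),np.uint8);o[:a.shape[0]]=a;o[a.shape[0]:,:b.shape[1]]=b
cv2.imwrite("pics/crop.png",o);print(o.shape)
E
python3 m.py
```

```text
k_far scene 120 top 117.8 sph [559.9   7.9  98.9  17.4] grip [559.3   6.8  18.6] 87
k_far top 147 top 119.8 sph [556.9   6.9  98.6  18.4] grip [557.2   7.3  19.4] 29
k_near scene 122 top 119.1 sph [490.8  16.8  97.3  18.6] grip [490.2  16.3  18.8] 93
k_near top 144 top 119.0 sph [487.4  16.6  98.5  18.5] grip [487.7  16.4  19. ] 22
two scene 1031 rect [564.7 232.2] [132.5  92.8] 4.7 zmed 59.3 board [623.7 239.8  94.5] posts [623.7 239.1 130. ]
two top 954 rect [559.4 231.1] [127.3  91.2] 4.2 zmed 60.4 board [616.2 233.8  95.5] posts [616.8 233.8 133. ]
one scene 668 rect [ 579.4 -229.1] [ 97.5 130.8] 78.4 zmed 58.9 board [ 639.1 -228.9   94.4] posts [ 635.1 -240.4  126.7]
one top 953 rect [ 573.8 -230.6] [ 90.6 127.7] 76.9 zmed 60.8 board [ 629.8 -242.4   95.6] posts [ 629.5 -242.   134.2]
block scene 1169 rect [559.3   7.9] [ 80.8 212.1] 82.4 zmed 39.6 board [551.1  18.7  95.8] posts [547.3  11.7 114.1]
block top 1248 rect [556.9   7.1] [ 75.4 210.7] 82.3 zmed 40.8 board [537.1   7.6  98.7] posts [531.3  10.3 114.3]
(596, 782, 3)
```

View pics/crop.png

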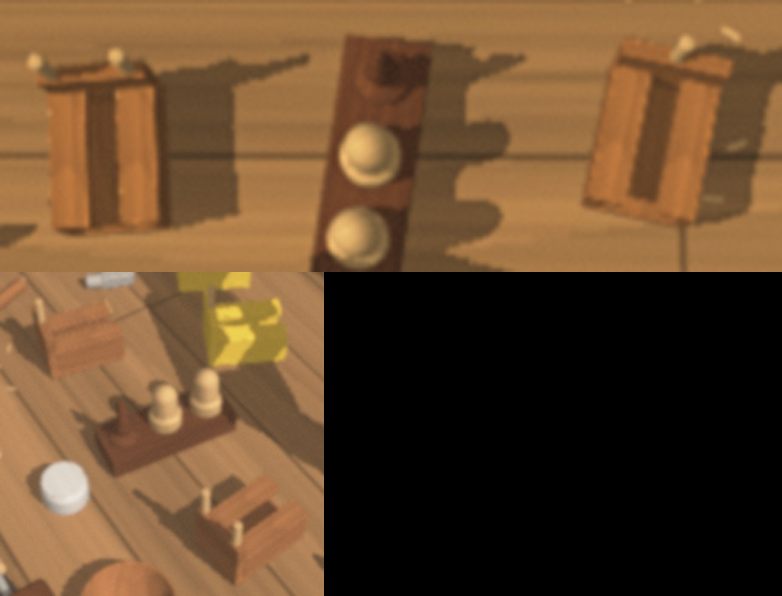

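The crop confirms it: two posts on the left rack, one post on the right rack (light stub at crop (684,46)), both mouths toward the robot, and two pale knobs with the dark spindle at the far end. Next I refine the slot lines and make a planner.

```bash
cat > to.py <<'E'
# usage: to.py x y z yawdeg -> total tool-axis shifts (full-scale units) and turn
import sys; from h import *
from scipy.spatial.transform import Rotation as R
s=r.sense(); x,y,z,yw=map(float,sys.argv[1:5])
C=R.from_euler('xyz',s['tcp_rot']); G=R.from_euler('xyz',[np.pi,0,np.radians(yw)])
d=np.array([x,y,z])-s['eef_pos']
print('pos',s['eef_pos'].round(1),'yaw',np.degrees(s['tcp_rot'][2]).round(2),'F',s['contact_force'].round(2),'t',s['clock'])
print('turn',((C.inv()*G).as_rotvec()/np.pi).round(4),'shift(now axes)',(C.inv().apply(d)/25).round(3),'shift(goal axes)',(G.inv().apply(d)/25).round(3))
E
python3 - <<'E'
from h import *
for nm,c,a in(("two",(559.4,231.1),4.2),("one",(573.8,-230.6),-13.1)):
  for n in("top","scene"):
    P=np.load(f"{nm}_{n}.npy"); T=P[(P[:,2]>54)&(P[:,2]<66)]
    best=[]
    for ang in np.arange(a-2.5,a+2.6,.25):
        t=np.radians(ang); u=(T[:,:2]-c)@np.array([np.cos(t),np.sin(t)]); v=(T[:,:2]-c)@np.array([-np.sin(t),np.cos(t)])
        vv=np.sort(v[(abs(u)<40)&(abs(v)<35)]); g=np.diff(vv); i=g.argmax(); best.append((g[i],ang,vv[i:i+2].mean(),np.percentile(v,1),np.percentile(v,99),np.percentile(u,1),np.percentile(u,99)))
    print(nm,n,np.round(sorted(best)[-3:],1).tolist())
E
python3 to.py 487.5 16.5 150 172.3
```

```text
two top [[23.5, 4.4, -0.8, -45.1, 43.7, -62.5, 52.1], [23.5, 5.0, -1.0, -45.2, 43.6, -62.4, 52.1], [23.5, 4.7, -0.9, -45.2, 43.6, -62.4, 52.1]]
two scene [[25.1, 3.7, 1.0, -43.7, 46.8, -58.5, 70.5], [25.2, 4.0, 1.1, -43.8, 46.6, -58.5, 70.7], [25.3, 4.2, 1.2, -43.9, 46.4, -58.5, 70.7]]
one top [[25.5, -12.8, 0.1, -44.2, 44.7, -62.9, 51.8], [25.6, -13.4, 0.3, -44.2, 44.5, -62.9, 52.0], [25.6, -13.1, 0.2, -44.3, 44.6, -62.9, 51.9]]
one scene [[18.1, -13.6, 1.6, -44.8, 48.5, -58.9, 69.7], [18.1, -13.1, 1.5, -45.1, 48.1, -58.9, 69.8], [18.2, -13.4, 1.5, -45.0, 48.3, -58.9, 69.7]]
pos [280.5 558.1 252.6] yaw 153.31 F [0.18 0.14 0.28] t 0.1
turn [-4.000e-04 -1.000e-04 -1.055e-01] shift(now axes) [-17.127 -15.631   4.125] shift(goal axes) [-11.107 -20.358   4.105]
```

```bash
python3 -m inch '[[0,0,-0.0352,0,0,0,0],[0,0,-0.0352,0,0,0,0],[0,0,-0.0351,0,0,0,0],[0,0,0,-0.53,-0.97,0,0],[0,0,0,-0.53,-0.97,0,0],[0,0,0,-0.53,-0.97,0,0],[0,0,0,-0.53,-0.97,0,0],[0,0,0,-0.53,-0.97,0,0]]' 40
python3 -m inch '[[0,0,0,-0.53,-0.97,0,0],[0,0,0,-0.53,-0.97,0,0],[0,0,0,-0.53,-0.97,0,0],[0,0,0,-0.53,-0.97,0,0],[0,0,0,-0.53,-0.97,0,0],[0,0,0,-0.53,-0.97,0,0],[0,0,0,-0.53,-0.97,0,0],[0,0,0,-0.53,-0.97,0,0]]'
python3 -m inch '[[0,0,0,-0.53,-0.97,0.2,0],[0,0,0,-0.53,-0.97,0.6,0],[0,0,0,-0.53,-0.97,0.6,0],[0,0,0,-0.53,-0.97,0.6,0],[0,0,0,-0.53,-0.97,0.6,0],[0,0,0,-0.53,-0.97,0.5,0],[0,0,0,-0.53,-0.97,0.5,0],[0,0,0,0,0,0,0]]'
python3 to.py 487.5 16.5 125 172.3
```

```text
clock: 0.77
eef_pos: [330.2, 428.0, 252.9]
tcp_rot: [-3.141, -0.0, 3.008]
contact_force: [0.6, 0.3, -0.5]
opening: 0.999
grasp_force: 0.0
clock: 1.43
eef_pos: [409.3, 221.6, 253.1]
tcp_rot: [-3.141, -0.0, 3.007]
contact_force: [-0.2, -0.2, 0.5]
opening: 0.999
grasp_force: 0.0
clock: 2.1
eef_pos: [478.4, 38.9, 161.2]
tcp_rot: [-3.14, -0.002, 3.005]
contact_force: [-1.1, 0.0, 1.6]
opening: 0.999
grasp_force: 0.0
pos [478.4  38.9 161.2] yaw 172.18 F [-1.1   0.04  1.57] t 2.1
turn [-0.0005 -0.0007 -0.0007] shift(now axes) [-0.485 -0.836  1.446] shift(goal axes) [-0.481 -0.839  1.446]
```

```bash
python3 -m inch '[[0,0,0,-0.25,-0.42,0.5,0],[0,0,0,-0.24,-0.42,0.5,0],[0,0,0,0,0,0.4,0],[0,0,0,0,0,0,0],[0,0,0,0,0,0,0],[0,0,0,0,0,0,0]]'
python3 - <<'E'
from h import *
f=cam("top");cv2.imwrite("pics/t1.png",cv2.resize(f["pixels"][150:270,200:360,::-1],(800,600),interpolation=cv2.INTER_CUBIC))
E
python3 to.py 487.5 16.5 90 172.3
```

```text
clock: 2.6
eef_pos: [487.6, 20.5, 128.7]
tcp_rot: [3.141, 0.0, 3.008]
contact_force: [-0.4, 0.5, 0.7]
opening: 1.001
grasp_force: 0.0
pos [487.8  20.5 128.9] yaw 172.34 F [-0.72 -0.54  0.91] t 2.65
turn [0.0001 0.0002 0.0002] shift(now axes) [-0.009 -0.16   1.555] shift(goal axes) [-0.01  -0.16   1.555]
```

```bash
python3 -m inch '[[0,0,0,0,-0.16,0.1,0],[0,0,0,0,0,0.4,0],[0,0,0,0,0,0.4,0],[0,0,0,0,0,0.4,0],[0,0,0,0,0,0.2,0],[0,0,0,0,0,0,0],[0,0,0,0,0,0,0]]'
python3 to.py 487.5 16.5 90 172.3
```

```text
clock: 3.23
eef_pos: [486.8, 15.8, 90.1]
tcp_rot: [-3.141, -0.001, 3.007]
contact_force: [0.6, -0.5, -0.4]
opening: 1.004
grasp_force: 0.0
pos [486.8  15.8  90.1] yaw 172.3 F [ 0.6  -0.53 -0.43] t 3.2333
turn [-0.0001 -0.0005  0.    ] shift(now axes) [-0.026  0.03   0.005] shift(goal axes) [-0.026  0.03   0.005]
```

```bash
cat > w.py <<'E'
import sys; from h import *
F=[];E=[]
for i in range(int(sys.argv[1])):
    grab_frame("top"); s=r.sense(); F.append(s['contact_force']); E.append(s['joint_efforts'])
F=np.array(F);print('F',F.mean(0).round(3),'sd',F.std(0).round(2),'pos',s['eef_pos'].round(1),'tau',np.mean(E,0)[1:3].round(3),'op',s['opening'],'t',s['clock'],'grip',s['grasp_force'])
E
python3 w.py 15
python3 -m inch '[[0,0,0,0,0,0,1],[0,0,0,0,0,0,1],[0,0,0,0,0,0,1],[0,0,0,0,0,0,1],[0,0,0,0,0,0,1],[0,0,0,0,0,0,1],[0,0,0,0,0,0,1],[0,0,0,0,0,0,1]]' 40
python3 -m inch '[[0,0,0,0,0,0,1],[0,0,0,0,0,0,1]]'
```

```text
F [-0.134 -0.008 -0.02 ] sd [0.42 0.42 0.41] pos [487.1  15.9  90.8] tau [-49.955 -22.336] op 0.9990443760336767 t 3.9833 grip 0.0
clock: 4.65
eef_pos: [487.2, 16.0, 90.9]
tcp_rot: [3.141, 0.0, 3.007]
contact_force: [-1.1, 1.8, 5.1]
opening: 0.436
grasp_force: 39.8
clock: 4.82
eef_pos: [487.2, 15.9, 91.0]
tcp_rot: [3.141, 0.0, 3.007]
contact_force: [0.3, 1.6, 5.7]
opening: 0.439
grasp_force: 39.8
```

```bash
python3 -m inch '[[0,0,0,0,0,-0.2,1],[0,0,0,0,0,-0.25,1],[0,0,0,0,0,-0.3,1],[0,0,0,0,0,-0.3,1],[0,0,0,0,0,-0.2,1],[0,0,0,0,0,-0.1,1],[0,0,0,0,0,0,1],[0,0,0,0,0,0,1]]'
python3 w.py 24; python3 - <<'E'
from h import *
s=r.sense();c=s['eef_pos'][:2]
f=cam("scene");np.savez("s2.npz",im=f["pixels"]);P=cloud(f);np.save("s2.npy",P)
cv2.imwrite("pics/s2.png",cv2.resize(f["pixels"][130:290,190:390,::-1],(800,640))[:600])
E
```

```text
clock: 5.48
eef_pos: [487.2, 15.9, 124.7]
tcp_rot: [3.142, 0.0, 3.007]
contact_force: [0.5, -0.9, -2.8]
opening: 0.433
grasp_force: 40.7
F [-2.400e-02 -3.000e-03 -3.167e+00] sd [0.45 0.47 0.41] pos [487.2  15.9 124.5] tau [-50.019 -25.815] op 0.4365509722230081 t 6.6833 grip 40.6451220146846
```

View pics/s2.png

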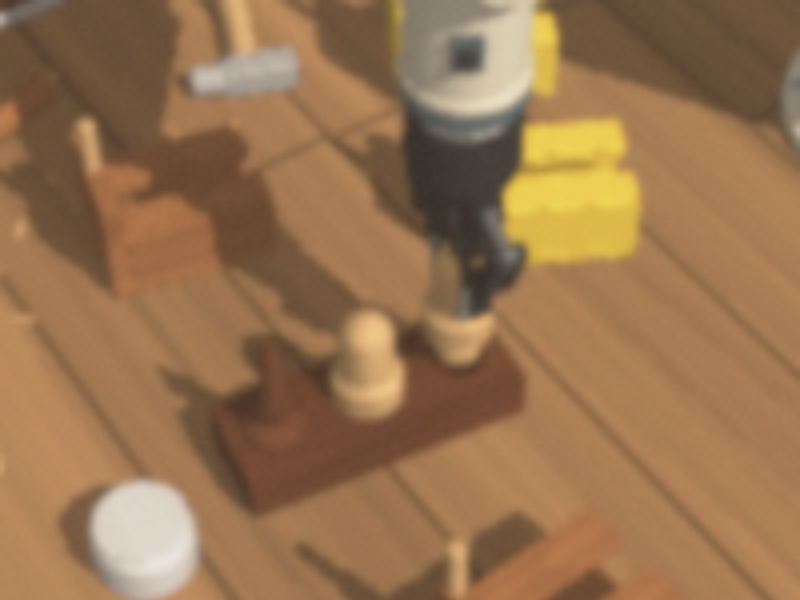

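Pixel check: the near knob hangs clear of the block at (460,335), and the far knob and spindle are undisturbed. It reads 3.15 N, about 320 g, so it is heavy and goes to the two-post rack.

```bash
python3 to.py 456.3 222.5 124.5 184.4
```

```text
pos [487.1  15.9 124.6] yaw 172.3 F [-0.05 -0.19 -2.92] t 6.7333
turn [-0.      0.     -0.0672] shift(now axes) [2.330e+00 8.026e+00 2.000e-03] shift(goal axes) [5.950e-01 8.336e+00 2.000e-03]
```

```bash
python3 -m inch '[[0,0,-0.0336,0,0,0,1],[0,0,-0.0336,0,0,0,1],[0,0,0,0.1,0.3,0,1],[0,0,0,0.1,0.6,0,1],[0,0,0,0.1,0.8,0,1],[0,0,0,0.1,0.8,0,1],[0,0,0,0.1,0.8,0,1],[0,0,0,0.1,0.8,0,1]]'
python3 -m inch '[[0,0,0,0,0.8,0,1],[0,0,0,0,0.8,0,1],[0,0,0,0,0.8,0,1],[0,0,0,0,0.8,0,1],[0,0,0,0,0.6,0,1],[0,0,0,0,0.44,0,1],[0,0,0,0,0,0,1],[0,0,0,0,0,0,1]]'
python3 to.py 456.3 222.5 114 184.4
```

```text
clock: 7.4
eef_pos: [463.8, 118.1, 124.6]
tcp_rot: [3.141, -0.0, -3.069]
contact_force: [-0.3, 0.4, -2.8]
opening: 0.437
grasp_force: 40.7
clock: 8.07
eef_pos: [455.8, 222.9, 124.4]
tcp_rot: [-3.141, -0.0, -3.065]
contact_force: [-0.1, -0.2, -2.5]
opening: 0.437
grasp_force: 40.8
pos [455.8 222.9 124.4] yaw -175.62 F [-0.08 -0.24 -2.48] t 8.0667
turn [-0.0001 -0.0001 -0.0001] shift(now axes) [-0.018 -0.019  0.417] shift(goal axes) [-0.018 -0.019  0.417]
```

```bash
python3 -m inch '[[0,0,0,0,0,0.2,1],[0,0,0,0,0,0.21,1],[0,0,0,0,0,0,1],[0,0,0,0,0,0,1]]'
python3 - <<'E'
from h import *
f=cam("scene");P=cloud(f)
c=r.sense()['eef_pos'];Q=P.reshape(-1,3);d=np.hypot(*(Q[:,:2]-c[:2]).T)
S=Q[(d<35)&(Q[:,2]>64)&(Q[:,2]<78)]
from scipy.optimize import least_squares
q=least_squares(lambda q:np.hypot(S[:,0]-q[0],S[:,1]-q[1])-25,c[:2],loss='soft_l1').x
print(c.round(1),len(S),q.round(1))
N=Q[(d<40)&(Q[:,2]>20)&(Q[:,2]<110)];
for z in range(20,110,6):
    k=N[(N[:,2]>=z)&(N[:,2]<z+6)]
    if len(k): print(z,len(k),k[:,:2].min(0).round(),k[:,:2].max(0).round())
cv2.imwrite("pics/s3.png",cv2.resize(f["pixels"][215:335,270:430,::-1],(800,600),interpolation=cv2.INTER_CUBIC))
E
```

```text
clock: 8.4
eef_pos: [455.9, 221.8, 113.7]
tcp_rot: [-3.141, -0.001, -3.066]
contact_force: [-0.3, -0.9, -3.6]
opening: 0.435
grasp_force: 40.8
[456.1 222.  114. ] 58 [458.  222.2]
32 1 [465. 235.] [465. 235.]
38 19 [458. 213.] [475. 240.]
44 7 [457. 225.] [475. 240.]
56 3 [462. 235.] [479. 247.]
62 24 [447. 213.] [483. 248.]
68 25 [442. 219.] [485. 248.]
74 29 [454. 209.] [484. 248.]
80 54 [451. 199.] [485. 248.]
86 34 [460. 202.] [481. 247.]
92 21 [463. 192.] [477. 248.]
98 30 [457. 192.] [479. 254.]
104 33 [449. 193.] [478. 256.]
```

View pics/s3.png

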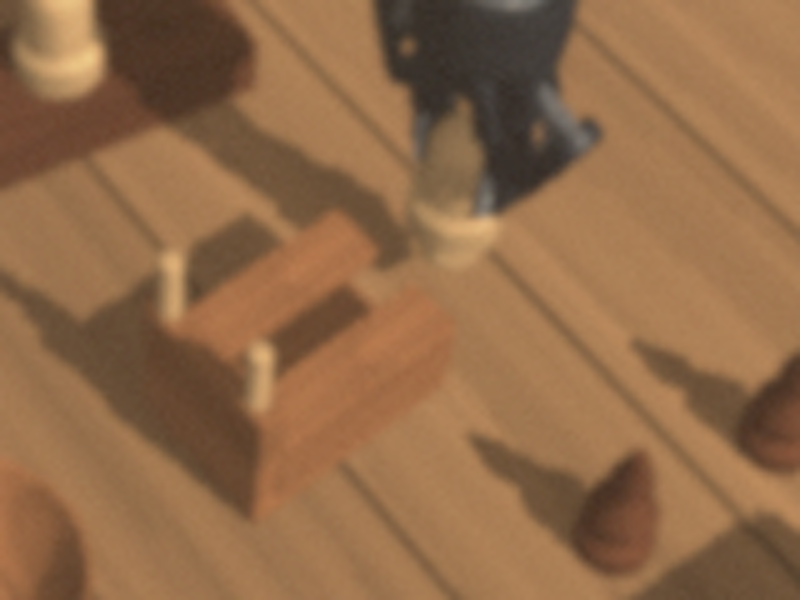

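The picture shows the knob upright before the slot mouth at (455,235), and the mouth at (370,290). The knob lines up with the slot to within a millimetre or so. I enter slowly and watch the side force.

```bash
python3 -m inch '[[0,0,0,-0.2,0.04,0,1],[0,0,0,-0.3,0,0,1],[0,0,0,-0.2,0,0,1],[0,0,0,-0.2,0,0,1],[0,0,0,-0.2,0,0,1],[0,0,0,-0.2,0,0,1],[0,0,0,-0.2,0,0,1],[0,0,0,0,0,0,1]]'; python3 w.py 4; python3 to.py 585.9 232.9 114 184.4
```

```text
clock: 9.12
eef_pos: [494.7, 226.7, 114.4]
tcp_rot: [3.141, 0.001, -3.065]
contact_force: [-0.1, -0.7, -2.4]
opening: 0.433
grasp_force: 40.8
F [-0.065 -0.141 -3.275] sd [0.42 0.39 0.33] pos [493.2 226.4 114.2] tau [-56.995 -26.977] op 0.43403589859970265 t 9.3167 grip 40.8145985158626
pos [493.2 226.4 114.2] yaw -175.6 F [-0.67 -0.14 -3.41] t 9.3167
turn [-0.0001 -0.0002 -0.    ] shift(now axes) [-3.719 -0.024  0.004] shift(goal axes) [-3.719 -0.024  0.006]
```

```bash
python3 -m inch '[[0,0,0,-0.25,0,0,1],[0,0,0,-0.25,0,0,1],[0,0,0,-0.25,0,0,1],[0,0,0,-0.25,0,0,1],[0,0,0,0,0,0,1]]'; python3 w.py 4; python3 -m inch '[[0,0,0,-0.3,0,0,1],[0,0,0,-0.3,0,0,1],[0,0,0,-0.3,0,0,1],[0,0,0,-0.3,0,0,1],[0,0,0,-0.3,0,0,1],[0,0,0,-0.3,0,0,1],[0,0,0,-0.2,0,0,1],[0,0,0,0,0,0,1]]'; python3 w.py 4;python3 to.py 585.9 232.9 111.5 184.4
```

```text
clock: 9.73
eef_pos: [520.2, 228.7, 114.5]
tcp_rot: [3.141, 0.002, -3.065]
contact_force: [0.1, 0.1, -3.1]
opening: 0.436
grasp_force: 40.8
F [ 0.341 -0.382 -3.209] sd [0.34 0.37 0.26] pos [518.1 228.3 114.1] tau [-59.834 -27.765] op 0.4316203238496319 t 9.9333 grip 40.81420089583844
clock: 10.6
eef_pos: [569.7, 232.4, 114.3]
tcp_rot: [3.141, 0.001, -3.065]
contact_force: [0.2, 0.3, -2.2]
opening: 0.432
grasp_force: 40.8
F [ 0.108 -0.173 -3.313] sd [0.31 0.47 0.44] pos [567.8 232.1 114.1] tau [-65.336 -29.137] op 0.43757399920676326 t 10.8 grip 40.81174303893931
pos [567.8 232.1 114.1] yaw -175.6 F [-0.18  0.21 -2.56] t 10.8
turn [-0.0001 -0.0002 -0.    ] shift(now axes) [-0.724 -0.023  0.104] shift(goal axes) [-0.724 -0.023  0.105]
```

```bash
python3 -m inch '[[0,0,0,-0.2,0,0.04,1],[0,0,0,-0.2,0,0.04,1],[0,0,0,-0.1,0,0,1],[0,0,0,0,0,0,1]]'; python3 -m inch '[[0,0,0,-0.05,0,0,1],[0,0,0,-0.05,0,0,1],[0,0,0,0,0,0,1]]'; python3 -m inch '[[0,0,0,-0.04,0,0,1],[0,0,0,-0.04,0,0,1],[0,0,0,0,0,0,1]]';  python3 w.py 3
```

```text
clock: 11.13
eef_pos: [581.6, 233.3, 112.3]
tcp_rot: [3.141, 0.001, -3.065]
contact_force: [0.2, 0.1, -2.8]
opening: 0.432
grasp_force: 40.8
clock: 11.38
eef_pos: [583.4, 233.4, 112.3]
tcp_rot: [3.142, 0.0, -3.065]
contact_force: [0.6, 0.5, -3.5]
opening: 0.433
grasp_force: 40.8
clock: 11.63
eef_pos: [585.4, 233.6, 112.3]
tcp_rot: [3.142, 0.0, -3.065]
contact_force: [-0.4, -0.5, -2.2]
opening: 0.433
grasp_force: 40.8
F [-0.101 -0.149 -3.396] sd [0.41 0.28 0.44] pos [585.2 233.5 112.3] tau [-67.421 -29.056] op 0.43577769650523707 t 11.7833 grip 40.80927836126648
```

```bash
python3 -m inch '[[0,0,0,-0.04,0,0,1],[0,0,0,0,0,0,1],[0,0,0,0,0,0,1]]'; python3 -m inch '[[0,0,0,-0.04,0,0,1],[0,0,0,0,0,0,1],[0,0,0,0,0,0,1]]';python3 -m inch '[[0,0,0,-0.04,0,0,1],[0,0,0,0,0,0,1],[0,0,0,0,0,0,1]]';  python3 w.py 3
```

```text
clock: 12.03
eef_pos: [586.1, 233.6, 112.2]
tcp_rot: [-3.141, -0.0, -3.065]
contact_force: [-1.2, 0.0, -3.6]
opening: 0.436
grasp_force: 40.8
clock: 12.28
eef_pos: [586.4, 233.5, 112.0]
tcp_rot: [-3.141, -0.002, -3.065]
contact_force: [-4.0, -0.7, -2.6]
opening: 0.435
grasp_force: 40.9
clock: 12.53
eef_pos: [586.7, 233.5, 111.7]
tcp_rot: [-3.141, -0.003, -3.065]
contact_force: [-6.5, -0.5, -1.5]
opening: 0.434
grasp_force: 40.9
F [-7.257  0.397 -1.856] sd [1.02 0.65 0.24] pos [586.7 233.5 111.7] tau [-68.373 -33.262] op 0.4342595791362568 t 12.6833 grip 40.91505983378738
```

```bash
python3 -m inch '[[0,0,0,0.05,0,0.02,1],[0,0,0,0,0,0,1],[0,0,0,0,0,0,1]]';  python3 w.py 3;  python3 -m inch '[[0,0,0,0,0,0,0.9],[0,0,0,0,0,0,0],[0,0,0,0,0,0,0],[0,0,0,0,0,0,0],[0,0,0,0,0,0,0],[0,0,0,0,0,0,0]]'; python3 -m inch '[[0,0,0,0,0,-0.2,0],[0,0,0,0,0,-0.5,0],[0,0,0,0,0,-0.8,0],[0,0,0,0,0,-0.8,0],[0,0,0,0,0,-0.4,0],[0,0,0,0,0,0,0]]';python3 to.py 487.5 100 180 172.3
```

```text
clock: 12.93
eef_pos: [586.5, 233.5, 111.5]
tcp_rot: [-3.141, -0.001, -3.065]
contact_force: [-5.3, -0.5, -3.1]
opening: 0.437
grasp_force: 40.8
F [-4.972 -0.014 -2.98 ] sd [0.11 0.17 0.26] pos [586.5 233.5 111.5] tau [-68.737 -32.531] op 0.4318686538471481 t 13.0833 grip 40.81412260886282
clock: 13.58
eef_pos: [587.6, 233.8, 112.2]
tcp_rot: [3.141, 0.001, -3.065]
contact_force: [-0.3, -0.5, 0.1]
opening: 0.998
grasp_force: 0.0
clock: 14.08
eef_pos: [588.7, 234.3, 182.8]
tcp_rot: [3.14, 0.005, -3.065]
contact_force: [0.1, -0.8, 0.3]
opening: 1.0
grasp_force: 0.0
pos [588.7 234.3 182.8] yaw -175.6 F [ 0.05 -0.81  0.34] t 14.0833
turn [0.0007 0.0016 0.0672] shift(now axes) [ 4.448 -5.047  0.081] shift(goal axes) [ 3.29  -5.867  0.111]
```

```bash
python3 -m inch '[[0,0,0.0336,0,0,-0.2,0],[0,0,0.0336,0,0,0,0],[0,0,0,0,0,0,0]]' ; python3 to.py 557.5 7.1 150 172.3; python3 - <<'E'
from h import *
f=cam("scene");P=cloud(f)
cv2.imwrite("pics/s4.png",cv2.resize(f["pixels"][205:335,230:410,::-1],(800,578),interpolation=cv2.INTER_CUBIC))
E
```

```text
clock: 14.33
eef_pos: [586.8, 233.6, 183.9]
tcp_rot: [-3.141, -0.0, 3.002]
contact_force: [0.4, 0.1, 0.4]
opening: 0.999
grasp_force: 0.0
pos [586.8 233.6 183.9] yaw 172.03 F [0.36 0.05 0.43] t 14.3333
turn [-0.0001 -0.0001 -0.0015] shift(now axes) [-0.097 -9.133  1.359] shift(goal axes) [-0.054 -9.134  1.358]
```

View pics/s4.png

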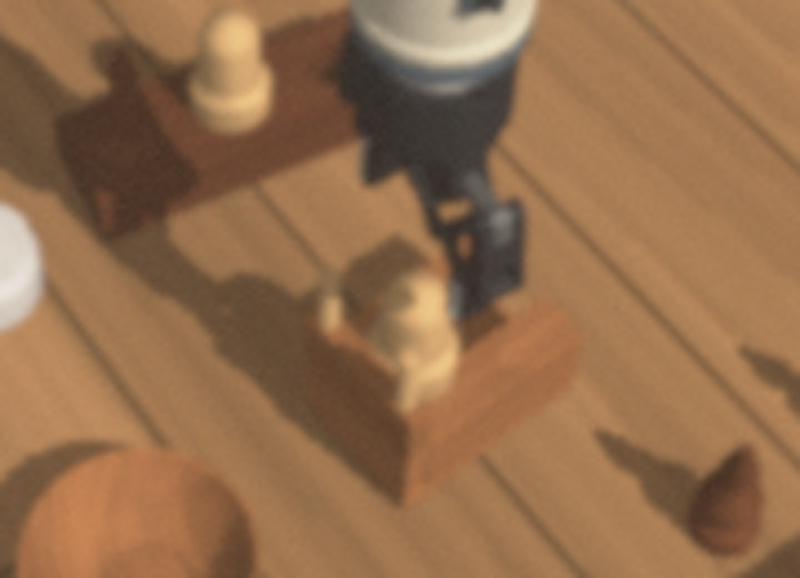

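The first knob stands upright against the stop of the two-post rack at (420,340). The other knob is still in the block at (230,80). Next I go to the second knob.

```bash
python3 -m inch '[[0,0,-0.0015,0,-0.5,0,0],[0,0,0,0,-0.9,0,0],[0,0,0,0,-0.9,0,0],[0,0,0,0,-0.9,0,0],[0,0,0,0,-0.9,0,0],[0,0,0,0,-0.9,0,0],[0,0,0,0,-0.9,0.1,0],[0,0,0,0,-0.9,0.2,0]]'; python3 -m inch '[[0,0,0,-0.05,-0.9,0.3,0],[0,0,0,0,-0.7,0.3,0],[0,0,0,0,-0.5,0.3,0],[0,0,0,0,-0.2,0.15,0],[0,0,0,0,0,0,0],[0,0,0,0,0,0,0],[0,0,0,0,0,0,0]]';python3 to.py 557.5 7.1 91 172.3
```

```text
clock: 15.05
eef_pos: [564.5, 63.3, 176.8]
tcp_rot: [-3.141, 0.0, 3.015]
contact_force: [1.6, 0.3, 0.2]
opening: 0.999
grasp_force: 0.0
clock: 15.63
eef_pos: [559.1, 8.6, 150.8]
tcp_rot: [3.141, 0.001, 3.013]
contact_force: [0.3, -0.9, 1.0]
opening: 1.0
grasp_force: 0.0
pos [559.1   8.6 150.8] yaw 172.63 F [ 0.3  -0.89  0.95] t 15.6333
turn [0.0001 0.0002 0.0018] shift(now axes) [ 0.058 -0.068  2.392] shift(goal axes) [ 0.056 -0.068  2.392]
```

```bash
python3 -m inch '[[0,0,0.0018,0.056,-0.068,0.2,0],[0,0,0,0,0,0.4,0],[0,0,0,0,0,0.5,0],[0,0,0,0,0,0.5,0],[0,0,0,0,0,0.4,0],[0,0,0,0,0,0.3,0],[0,0,0,0,0,0.09,0],[0,0,0,0,0,0,0]]';python3 w.py 12; python3 to.py 557.5 7.1 91 172.3
```

```text
clock: 16.3
eef_pos: [556.7, 6.6, 90.0]
tcp_rot: [-3.141, -0.001, 3.007]
contact_force: [-0.2, -0.6, -0.2]
opening: 1.001
grasp_force: 0.0
F [ 0.158  0.003 -0.006] sd [0.61 0.51 0.29] pos [557.2   6.4  90.9] tau [-57.761 -24.398] op 1.0025171969633642 t 16.9 grip 0.0
pos [557.2   6.4  90.9] yaw 172.25 F [ 0.82 -0.2   0.03] t 16.9
turn [ 0.      0.     -0.0003] shift(now axes) [-0.009  0.029 -0.004] shift(goal axes) [-0.01   0.029 -0.004]
```

```bash
python3 -m inch '[[0,0,0,0,0.02,0,1],[0,0,0,0,0,0,1],[0,0,0,0,0,0,1],[0,0,0,0,0,0,1],[0,0,0,0,0,0,1],[0,0,0,0,0,0,1],[0,0,0,0,0,0,1],[0,0,0,0,0,0,1]]' 40
python3 -m inch '[[0,0,0,0,0,-0.2,1],[0,0,0,0,0,-0.25,1],[0,0,0,0,0,-0.3,1],[0,0,0,0,0,-0.3,1],[0,0,0,0,0,-0.2,1],[0,0,0,0,0,-0.1,1],[0,0,0,0,0,0,1],[0,0,0,0,0,0,1]]'
python3 w.py 24; python3 to.py 471 -206.5 124.5 166.9
```

```text
clock: 17.57
eef_pos: [557.3, 7.0, 91.0]
tcp_rot: [3.141, 0.0, 3.006]
contact_force: [-1.4, 1.9, 5.1]
opening: 0.435
grasp_force: 40.2
clock: 18.23
eef_pos: [557.2, 6.9, 124.7]
tcp_rot: [3.142, 0.0, 3.006]
contact_force: [0.7, -0.2, -0.9]
opening: 0.435
grasp_force: 40.2
F [-0.172  0.01  -1.088] sd [0.57 0.64 0.42] pos [557.2   6.9 124.5] tau [-57.35  -26.966] op 0.43256526396922007 t 19.4333 grip 40.19882374908775
pos [557.2   6.9 124.5] yaw 172.25 F [ 0.14  1.46 -0.74] t 19.4333
turn [-0.     -0.      0.0297] shift(now axes) [ 2.265e+00 -8.923e+00  2.000e-03] shift(goal axes) [ 1.424e+00 -9.095e+00  2.000e-03]
```

It reads 1.08 N, about 110 g, so it is light and goes to the one-post rack.

```bash
python3 -m inch '[[0,0,0.0297,0,0,0,1],[0,0,0,0.3,-0.3,0,1],[0,0,0,0.4,-0.6,0,1],[0,0,0,0.4,-0.8,0,1],[0,0,0,0.3,-0.8,0,1],[0,0,0,0,-0.8,0,1],[0,0,0,0,-0.8,0,1],[0,0,0,0,-0.8,0,1]]'
python3 -m inch '[[0,0,0,0,-0.8,0,1],[0,0,0,0,-0.8,0,1],[0,0,0,0,-0.8,0,1],[0,0,0,0,-0.8,0,1],[0,0,0,0,-0.6,0,1],[0,0,0,0,-0.2,0,1],[0,0,0,0,0,0,1],[0,0,0,0,0,0,1]]'
python3 to.py 473.1 -206.6 114 166.9
```

```text
clock: 20.1
eef_pos: [494.2, -105.5, 124.6]
tcp_rot: [-3.141, -0.0, 2.916]
contact_force: [0.8, 0.0, -1.3]
opening: 0.431
grasp_force: 40.2
clock: 20.77
eef_pos: [472.3, -201.6, 124.5]
tcp_rot: [3.141, -0.0, 2.913]
contact_force: [0.8, 0.5, -0.9]
opening: 0.439
grasp_force: 40.3
pos [ 472.3 -201.6  124.5] yaw 166.91 F [ 0.83  0.49 -0.88] t 20.7667
turn [ 0.0001 -0.0001  0.0001] shift(now axes) [-0.077 -0.188  0.419] shift(goal axes) [-0.077 -0.188  0.419]
```

```bash
python3 -m inch '[[0,0,0,0,-0.19,0.21,1],[0,0,0,0,0,0.21,1],[0,0,0,0,0,0,1],[0,0,0,0,0,0,1]]'; python3 to.py 600 -236 114 166.9
python3 - <<'E'
from h import *
f=cam("scene");P=cloud(f)
c=r.sense()['eef_pos'];Q=P.reshape(-1,3);d=np.hypot(*(Q[:,:2]-c[:2]).T)
S=Q[(d<35)&(Q[:,2]>64)&(Q[:,2]<78)]
from scipy.optimize import least_squares
q=least_squares(lambda q:np.hypot(S[:,0]-q[0],S[:,1]-q[1])-25,c[:2],loss='soft_l1').x
print(c.round(1),len(S),q.round(1))
cv2.imwrite("pics/s5.png",cv2.resize(f["pixels"][130:250,190:350,::-1],(800,600),interpolation=cv2.INTER_CUBIC))
E
```

```text
clock: 21.1
eef_pos: [471.3, -205.9, 113.4]
tcp_rot: [3.141, -0.001, 2.914]
contact_force: [0.5, 0.5, -1.2]
opening: 0.433
grasp_force: 40.3
pos [ 471.3 -205.9  113.4] yaw 166.94 F [ 0.47  0.46 -1.15] t 21.1
turn [ 0.0001 -0.0004  0.0002] shift(now axes) [-5.286 -0.011 -0.03 ] shift(goal axes) [-5.286 -0.007 -0.023]
[ 471.5 -206.   113.7] 56 [ 473.2 -206.7]
```

View pics/s5.png

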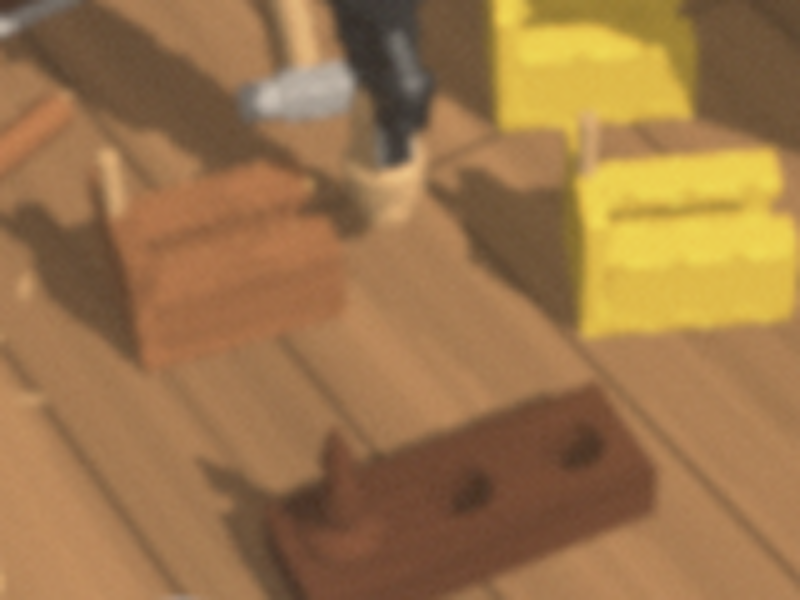

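The knob is upright just before the mouth of the wooden one-post rack: knob at (385,190), slot mouth at (310,195), post at (110,185). The block holds only the spindle. I insert now.

```bash
python3 -m inch '[[0,0,0,-0.2,0.015,0,1],[0,0,0,-0.3,0,0,1],[0,0,0,-0.2,0,0,1],[0,0,0,-0.2,0,0,1],[0,0,0,-0.2,0,0,1],[0,0,0,-0.2,0,0,1],[0,0,0,-0.2,0,0,1],[0,0,0,0,0,0,1]]'; python3 w.py 4; python3 -m inch '[[0,0,0,-0.25,0,0,1],[0,0,0,-0.25,0,0,1],[0,0,0,-0.25,0,0,1],[0,0,0,0,0,0,1]]'; python3 w.py 4; python3 to.py 599.8 -236 114 166.9
```

```text
clock: 21.82
eef_pos: [509.4, -215.0, 114.1]
tcp_rot: [-3.141, 0.001, 2.913]
contact_force: [0.7, 0.4, -0.6]
opening: 0.437
grasp_force: 40.3
F [ 0.154  0.317 -1.544] sd [0.34 0.29 0.67] pos [ 507.9 -214.5  113.9] tau [-56.968 -26.585] op 0.4349120488652445 t 22.0167 grip 40.286795587744564
clock: 22.35
eef_pos: [528.3, -219.4, 114.3]
tcp_rot: [-3.141, 0.002, 2.913]
contact_force: [0.4, -0.3, -1.1]
opening: 0.435
grasp_force: 40.3
F [-0.318  0.228 -0.859] sd [0.49 0.36 0.36] pos [ 526.3 -218.8  113.9] tau [-59.206 -27.188] op 0.4326280140082366 t 22.55 grip 40.28648241888732
pos [ 526.3 -218.8  113.9] yaw 166.9 F [ 0.37 -0.31 -1.27] t 22.55
turn [ 0.     -0.0002  0.    ] shift(now axes) [-3.022 -0.005 -0.007] shift(goal axes) [-3.022 -0.005 -0.005]
```

```bash
python3 -m inch '[[0,0,0,-0.3,0,0,1],[0,0,0,-0.35,0,0,1],[0,0,0,-0.35,0,0,1],[0,0,0,-0.35,0,0,1],[0,0,0,-0.35,0,0,1],[0,0,0,-0.35,0,0,1],[0,0,0,-0.2,0,0.04,1],[0,0,0,0,0,0.04,1]]'; python3 -m inch '[[0,0,0,-0.2,0,0,1],[0,0,0,-0.15,0,0,1],[0,0,0,-0.1,0,0,1],[0,0,0,0,0,0,1],[0,0,0,0,0,0,1]]'; python3 w.py 3; python3 to.py 599.8 -236 111.5 166.9
```

```text
clock: 23.22
eef_pos: [582.7, -231.9, 111.9]
tcp_rot: [-3.141, 0.001, 2.913]
contact_force: [-0.0, -0.0, -1.6]
opening: 0.436
grasp_force: 40.3
clock: 23.63
eef_pos: [592.2, -234.2, 112.0]
tcp_rot: [3.142, -0.0, 2.913]
contact_force: [-0.8, 0.4, -1.0]
opening: 0.441
grasp_force: 40.3
F [-0.286  0.314 -1.343] sd [0.36 0.62 0.62] pos [ 592.  -234.1  112. ] tau [-66.924 -28.634] op 0.43485659377314645 t 23.7833 grip 40.28516893973574
pos [ 592.  -234.1  112. ] yaw 166.9 F [-0.21 -0.49 -1.76] t 23.7833
turn [ 0.     -0.0001 -0.    ] shift(now axes) [-0.322 -0.003  0.021] shift(goal axes) [-0.322 -0.003  0.021]
```

```bash
python3 -m inch '[[0,0,0,-0.07,0,0,1],[0,0,0,-0.07,0,0,1],[0,0,0,0,0,0,1]]'; python3 -m inch '[[0,0,0,-0.05,0,0,1],[0,0,0,-0.05,0,0,1],[0,0,0,0,0,0,1]]';  python3 -m inch '[[0,0,0,-0.04,0,0,1],[0,0,0,0,0,0,1],[0,0,0,0,0,0,1]]'; python3 w.py 2
```

```text
clock: 24.03
eef_pos: [596.1, -235.1, 112.2]
tcp_rot: [-3.142, 0.001, 2.913]
contact_force: [0.4, 0.4, -0.7]
opening: 0.435
grasp_force: 40.3
clock: 24.28
eef_pos: [598.4, -235.6, 112.0]
tcp_rot: [-3.142, 0.0, 2.913]
contact_force: [0.6, -1.2, -1.0]
opening: 0.433
grasp_force: 40.3
clock: 24.53
eef_pos: [599.1, -235.7, 112.0]
tcp_rot: [-3.142, -0.0, 2.913]
contact_force: [1.0, 0.7, -0.6]
opening: 0.433
grasp_force: 40.3
F [-0.33   0.061 -0.685] sd [0.4  0.45 0.36] pos [ 599.  -235.7  112. ] tau [-67.792 -28.751] op 0.4333429901590092 t 24.6333 grip 40.285502665210515
```

```bash
python3 -m inch '[[0,0,0,-0.04,0,0,1],[0,0,0,0,0,0,1],[0,0,0,0,0,0,1]]'; python3 -m inch '[[0,0,0,-0.04,0,0,1],[0,0,0,0,0,0,1],[0,0,0,0,0,0,1]]';  python3 w.py 2
```

```text
clock: 24.88
eef_pos: [600.1, -236.0, 112.0]
tcp_rot: [-3.142, -0.0, 2.913]
contact_force: [-1.0, -1.0, -1.1]
opening: 0.432
grasp_force: 40.3
clock: 25.13
eef_pos: [600.4, -236.0, 111.7]
tcp_rot: [3.141, -0.001, 2.913]
contact_force: [-3.3, 0.9, -0.1]
opening: 0.435
grasp_force: 40.3
F [-2.769  0.42  -1.182] sd [0.3  0.78 0.29] pos [ 600.5 -236.1  111.8] tau [-68.378 -30.913] op 0.4327813931807373 t 25.2333 grip 40.33260520314798
```

```bash
python3 -m inch '[[0,0,0,-0.02,0,0.02,1],[0,0,0,0,0,0,1],[0,0,0,0,0,0,1]]';  python3 -m inch '[[0,0,0,0,0,0,0.9],[0,0,0,0,0,0,0],[0,0,0,0,0,0,0],[0,0,0,0,0,0,0],[0,0,0,0,0,0,0],[0,0,0,0,0,0,0]]'; python3 -m inch '[[0,0,0,0,0,-0.2,0],[0,0,0,0,0,-0.5,0],[0,0,0,0,0,-0.8,0],[0,0,0,0,0,-0.8,0],[0,0,0,0,0,-0.8,0],[0,0,0,0,0,-0.8,0],[0,0,0,0,0,-0.4,0],[0,0,0,0,0,0,0]]'; python3 -m inch '[[0,0,0,0.5,0.4,-0.3,0],[0,0,0,0.8,0.4,0,0],[0,0,0,0.8,0.4,0,0],[0,0,0,0.8,0.4,0,0],[0,0,0,0.8,0.4,0,0],[0,0,0,0.8,0.4,0,0],[0,0,0,0.4,0.2,0,0],[0,0,0,0,0,0,0]]'
python3 - <<'E'
from h import *
from m import circ
E
python3 - <<'E'
from h import *
f=cam("top");Q=cloud(f).reshape(-1,3)
for n,c,st in(("two",(585.9,232.9),4.4),("one",(599.8,-236),-13.1)):
    S=Q[(np.hypot(*(Q[:,:2]-c).T)<22)&(Q[:,2]>118)&(Q[:,2]<142)]
    print(n,len(S),S[:,:2].mean(0).round(1),S[:,2].max().round(1))
a=cv2.resize(f["pixels"][160:280,150:400,::-1],(800,384),interpolation=cv2.INTER_CUBIC)
g=cam("scene")["pixels"][140:310,190:370,::-1]
o=np.zeros((590,800,3),np.uint8);o[:384]=a;o[384:,:218]=cv2.resize(g,(218,206))
cv2.imwrite("pics/end.png",o)
E
```

```text
clock: 25.48
eef_pos: [600.6, -236.1, 111.2]
tcp_rot: [3.141, -0.002, 2.913]
contact_force: [-5.4, 0.7, -0.2]
opening: 0.434
grasp_force: 40.4
clock: 25.98
eef_pos: [601.9, -236.4, 111.8]
tcp_rot: [-3.141, 0.001, 2.913]
contact_force: [0.2, 0.2, -0.7]
opening: 1.003
grasp_force: 0.0
clock: 26.65
eef_pos: [603.0, -236.9, 222.7]
tcp_rot: [-3.141, 0.005, 2.913]
contact_force: [0.6, -0.1, -0.4]
opening: 0.996
grasp_force: 0.0
clock: 27.32
eef_pos: [494.9, -144.0, 225.9]
tcp_rot: [3.141, -0.002, 2.914]
contact_force: [0.2, 0.2, -0.4]
opening: 1.001
grasp_force: 0.0
k_far scene 120 top 117.8 sph [559.9   7.9  98.9  17.4] grip [559.3   6.8  18.6] 87
k_far top 147 top 119.8 sph [556.9   6.9  98.6  18.4] grip [557.2   7.3  19.4] 29
k_near scene 122 top 119.1 sph [490.8  16.8  97.3  18.6] grip [490.2  16.3  18.8] 93
k_near top 144 top 119.0 sph [487.4  16.6  98.5  18.5] grip [487.7  16.4  19. ] 22
two scene 1031 rect [564.7 232.2] [132.5  92.8] 4.7 zmed 59.3 board [623.7 239.8  94.5] posts [623.7 239.1 130. ]
two top 954 rect [559.4 231.1] [127.3  91.2] 4.2 zmed 60.4 board [616.2 233.8  95.5] posts [616.8 233.8 133. ]
one scene 668 rect [ 579.4 -229.1] [ 97.5 130.8] 78.4 zmed 58.9 board [ 639.1 -228.9   94.4] posts [ 635.1 -240.4  126.7]
one top 953 rect [ 573.8 -230.6] [ 90.6 127.7] 76.9 zmed 60.8 board [ 629.8 -242.4   95.6] posts [ 629.5 -242.   134.2]
block scene 1169 rect [559.3   7.9] [ 80.8 212.1] 82.4 zmed 39.6 board [551.1  18.7  95.8] posts [547.3  11.7 114.1]
block top 1248 rect [556.9   7.1] [ 75.4 210.7] 82.3 zmed 40.8 board [537.1   7.6  98.7] posts [531.3  10.3 114.3]
(596, 782, 3)
two 152 [583.5 230.7] 140.7<stdin>:5: RuntimeWarning: Mean of empty slice.
  ret = um.true_divide(
Traceback (most recent call last):
ValueError: zero-size array to reduction operation maximum which has no identity
```

```bash
python3 -m inch '[[0,0,0,0.2,0.5,0,0],[0,0,0,0.2,0.9,0,0],[0,0,0,0.2,0.9,0,0],[0,0,0,0.2,0.9,0,0],[0,0,0,0.2,0.9,0,0],[0,0,0,0.2,0.9,0,0],[0,0,0,0,0.5,0,0],[0,0,0,0,0,0,0]]'
cat > e.py <<'E'
from h import *
from scipy.optimize import least_squares
f=cam("top");Q=cloud(f).reshape(-1,3); g=cam("scene"); Q2=cloud(g).reshape(-1,3)
for n,c,yaw in(("two",(585.9,232.9),4.4),("one",(599.8,-236),-13.1)):
  u=np.array([np.cos(np.radians(yaw)),np.sin(np.radians(yaw))])
  for nm,q in(("top",Q),("scene",Q2)):
    S=q[(np.hypot(*(q[:,:2]-c).T)<22)&(q[:,2]>118)&(q[:,2]<142)]
    if len(S)<20: print(n,nm,'hidden');continue
    sp=least_squares(lambda k:np.linalg.norm(S-k[:3],axis=1)-k[3],[*c,118,19],loss='soft_l1').x
    # stop board face from top points of board, z 90-100
    d=q[:,:2]-c; a=d@u; b=d@[-u[1],u[0]]
    B=a[(abs(b)<35)&(a>5)&(a<60)&(q[:,2]>91)&(q[:,2]<99)]
    print(n,nm,sp.round(1),'axis u',((sp[:2]-c)@u).round(1),'board u pct',np.percentile(B,[3,50,97]).round(1),len(B))
a=cv2.resize(f["pixels"][160:280,150:400,::-1],(800,384),interpolation=cv2.INTER_CUBIC)
h=g["pixels"][140:310,190:370,::-1]
o=np.zeros((590,800,3),np.uint8);o[:384]=a;o[384:,:218]=cv2.resize(h,(218,206))
cv2.imwrite("pics/end.png",o)
E
python3 e.py
```

```text
clock: 28.03
eef_pos: [500.1, -2.6, 226.5]
tcp_rot: [3.141, 0.001, 2.915]
contact_force: [-0.1, -0.7, 0.5]
opening: 0.999
grasp_force: 0.0
two top [585.9 233.3 118.4  18.4] axis u -0.0 board u pct [25.3 30.7 39.2] 99
two scene [588.6 234.5 117.7  18. ] axis u 2.9 board u pct [16.  37.5 43.9] 151
one top [ 599.3 -235.7  119.1   18.4] axis u -0.5 board u pct [24.5 30.7 39.1] 112
one scene [ 602.8 -236.   119.6   17. ] axis u 2.9 board u pct [ 8.6 35.4 43.2] 67
```

View pics/end.png

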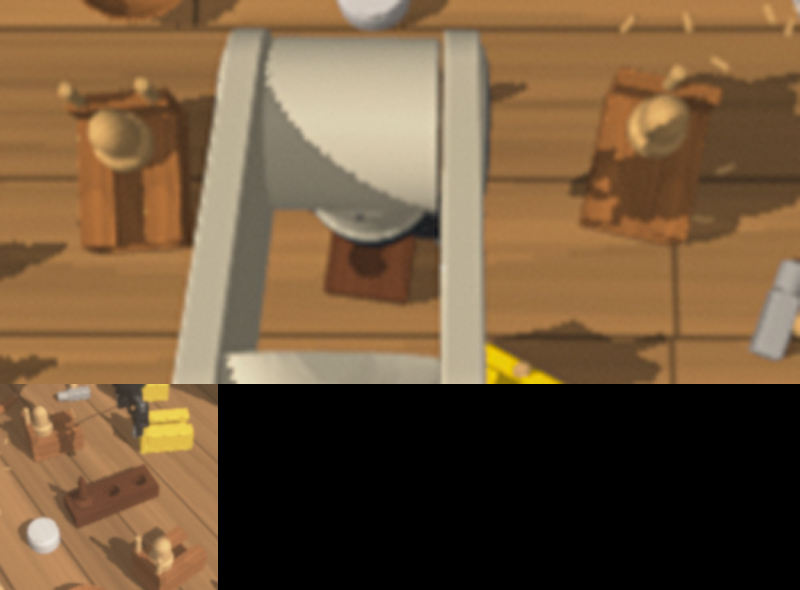

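Both knobs stand upright against their stops: (120,138) in the two-post rack and (658,127) in the one-post rack. The block holds only the spindle, and the robot touches nothing.

```bash
python3 -c "
from rig import r
print(r.sign_off())"
```

```text
the job is handed in; nothing more can be done
None
```

The job is handed in: I weighed both knobs over the block, put the heavy one (about 320 g) home in the two-post rack and the light one (about 110 g) home in the one-post rack, at about 28 s on the clock; the highest push I read at a stop was about 7 N, and nothing I saw in the last pictures had moved.

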